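# Pin the handle of the nail-tool caddy and hold the caddy in the air

### The job

The lift-off handle of the white nail-tool caddy is standing loose in its fork: push the caddy's captive pin fully home, so that it goes through fork and handle, then take hold of the handle's wooden bar and lift the caddy about ten centimetres straight up off its dock. Keep it there level and still, carried by the handle alone, and finish while holding it: do not put it down or let go. Don't pull the handle out of its fork, don't tip the caddy, and leave the lotion bottle, the bowl and the nail file where they are.

Things in the scene. Friction and masses are not known exactly. Their poses are not given: they have to be found in the camera images.
- dock: Fixed low white stand 176 x 256 mm with a grey rubber top 20 mm above the table and a rim rising to 28 mm, in which the caddy stands with 5 mm play all round. Origin: centre of its underside, on the table; its y axis runs along its long side, z up.
- caddy: Loose white open box 150 (x) x 230 (y) x 45 mm high, small bottles and buffer blocks fixed in it, about 0.5 kg. Origin: centre of its underside; y along its long side. In its middle stands an aluminium fork that holds the handle: two cheeks 40 mm wide (x), outer faces at y = +-14 mm, tops 95 mm up; a boss on the +y cheek reaches to y = 26 mm. Unpinned, the handle just pulls out of the fork.
- caddy_mid (a point): Centre of the caddy's box, 22.5 mm above the caddy's origin; axes as the caddy's. The pin's axis runs along y at x = 0, 75 mm above the caddy's origin.
- pin (a joint): Captive pin in the fork's +y side: steel, 9 mm thick, with a 28 mm flange and a black knob 36 mm long, 20 to 26 mm wide; level along the caddy's y. Value: how far it is pushed in towards the caddy's -y, in m. 0 is drawn out, 0.032 fully home, flange against the boss and tip 6 mm out of the far cheek. Starts at 0 to 0.006, short of the handle; about 1.5 N of friction; stays where it is left.
- knob_end (a point): Centre of the outer flat end (26 mm wide) of the pin's knob, the face to push on; moves with the pin. At the caddy's y = 98 mm drawn out, 66 mm fully home; nothing in the caddy on this side is higher than 45 mm above the caddy's origin. Axes as the caddy's.
- handle: Loose T-shaped handle, 0.12 kg, standing upright in the fork. Origin: centre of the underside of its lug, resting 45 mm above the caddy's origin; axes along the caddy's. Lug 32 (x) x 14 (y) x 55 mm high with a 13 mm hole 30 mm up, in line with the pin; above it a 10 mm thick neck, then the wooden bar.
- handle_grip (a point): Centre of the handle's wooden bar, 95 mm above the handle's origin (140 mm above the caddy's origin): bar 100 mm long (along x), 16 mm thick (y, the width to grip), 22 mm high, level. Loaded caddy's weight hangs straight below it.
- lotion_mid (a point): Loose white lotion bottle, 52 mm wide, 130 mm high, standing to the left of the dock: its centre, 65 mm up. Leave it alone.
- bowl_mid (a point): Loose white bowl, 100 mm wide, 45 mm high, standing to the right of the dock, nearer the robot than the file: its centre, 22.5 mm up. Leave it alone.
- file_mid (a point): Loose flat nail file, 170 x 28 x 5 mm, lying to the right of the dock: its centre. Leave it alone.
Not all that is in view belongs to the job. Of the things that look like the handle, the middle-sized one is meant.

How it is judged:
By the outcome, as a careful person would: the job done as asked, in the order asked, and still so for the second after the job is handed in, while the arm keeps its last pose, push and grip.
It also fails if it takes over 56 s, if anything falls off the work surface, if the arm or the gripper's body presses on something with over 40 N, if the wrist force passes 120 N, or if a joint passes its speed limit or range.

### The arm

A 6-joint arm with a two-finger parallel gripper is mounted at the origin on the work surface. World frame = base frame: x ahead of the robot, y to its left, z up, the work surface at z = 0. Lengths are in mm, angles in degrees, forces in N, time in s.
With the tool pointing down it reaches from about 300 to 850 mm from the base axis. Payload 4.2 kg.
Tool frame: the origin (TCP) lies at the very end of the fingers, on their centre line; the grasp point (between the pads) lies 19 mm behind it (env.grasp_offset is the distance from the TCP to the grasp point, in mm); z points along the fingers, y is the line along which they close (so a half turn about z gives the same grasp; the last joint's range is limited). The gripper opens to 91 mm and grips with 3 to 60 N. Pads are 32 mm wide; open, the fingers measure 118 mm over their backs; the gripper's body (76 mm by 178 mm) begins 60 mm behind the grasp point.
Start: joints at [-68.01, 18.312, 89.639, -0, 72.044, -1.146], TCP at [225.931, -528.771, 213.976] pointing down, gripper open.
Joint ranges: [-177.97, 177.97], [-48.28, 115.42], [12.27, 149.76], [-77.06, 257.06], [2.81, 150.46], [-146.56, 146.56]. Speed limits (degrees/s): [147.25, 147.25, 180, 180, 180, 180].

### API

Orientations are given as [roll, pitch, yaw] about the fixed x, y, z axes, in that order (R = Rz(yaw) Ry(pitch) Rx(roll)).
In Python, from workcell import env gives the robot as it stands. The module is installed in compiled form; this text tells all that it offers.
- The arm moves only by the tool send_rows, never from a script. Its argument "motion" is a list of rows, each an object of numbers: "tx", "ty", "tz": the shift along the tool's x, y, z in units of 500 mm (1.0 is 500 mm); "rx", "ry", "rz": the turn, a rotation vector about the tool's x, y, z in units of 30 degrees (1.0 is 30 degrees); "gripper": the closure, from -1 (fully open) to 1 (shut). In form: [{"tx": .., "ty": .., "tz": .., "rx": .., "ry": .., "rz": .., "gripper": ..}, ...]. A call has 1 to 12 rows; each row shifts and turns the commanded pose from where the row before left it, along the tool's axes as they then stand; what a row does not reach is not made up. A row lasts 1/8 s, in which the tool goes at most 62.5 mm and 10.7 degrees, less where a joint would pass 70% of its speed; a pose out of reach is approached as far as the arm can. A call with a number of a shift or a turn outside -1 to 1 is refused whole. A call with a gripper value outside its range is refused whole. The fingers move at their own pace and stop on an object; "grip_force" is the grip in N (left out, the last holds). Time passes only in rows, so rows that do not move let the fingers close. It gives the time, the measured TCP pose, the force, the opening and the grip force at its end, in the units of the state.
- env.state(): the state, without advancing time (a new reading comes with each control period).
- env.grab_frame(name): name is "scene" or "side" or "wrist"; returns a dict with "frame" (480x640x3 uint8, red, green, blue), "vertical_fov" (degrees; the focal length in pixels is half the picture's height over the tangent of half this angle, whatever the lens; pixels are square), "cx", "cy" (the principal point, pixels), "rvec" (rotation vector, rad) and "tvec" (3), from world to camera coordinates, as OpenCV has them; the wrist camera has in their place "T_tool_cam" (4x4, takes a point from camera to tool coordinates, whose origin is the TCP and whose axes are the flange's). Camera axes: x right, y down, z forward; pixel columns grow to the right and rows downward; lengths in mm; the calibration is good to about 2 mm. A picture is of the moment at which its call begins: read the wrist's pose just before it. There is no depth.
- env.job_done(): hands the job in; it is judged then, once.
The state is a dict: "time_s": time; "qpos": joint angles; "qvel": joint speeds; "effort": joint torques, N m; "ee_pos": TCP position; "ee_rot": TCP orientation; "force": force on the tool from outside, world axes, zero at the start; "torque": the same for the moment, N m; "gripper_width": finger opening in mm; "gripper_force": force on a finger pad.
Only numpy, scipy, OpenCV 4.12 (cv2) and the standard library are available. Lean on these libraries where they do the work, as an engineer would, in place of code of your own. Each camera call takes 0.05 s, during which the arm holds its last target. There are 200 camera calls.

## Working session

There is one attempt and no reset: what is moved stays moved. The work goes in short steps, Python scripts to look and compute and a tool call to move; the robot and the scene stay as the last step left them, time stands still between calls to the robot, and variables do not carry over. Pictures are saved under pics/ and viewed, at most 10 in all, crops included, and the job is handed in when it is done.

Besides the shell and the picture viewer there is one more tool, called after ">>>" by a JSON object that holds its "api" and its "payload". send_rows: Moves the arm, as the interface text tells. Shifts and turns lie within -1 to 1; 1 stands for 500 mm of shift or 30 degrees of turn. Its arguments: {"type":"object","properties":{"motion":{"type":"array"},"grip_force":{"type":"number"}},"required":["motion"]}

```bash
mkdir -p pics
cat > h.py <<'E'
import numpy as np, cv2, pickle
from workcell import env
from scipy.spatial.transform import Rotation as R
def snap(name, fn):
    s=env.state(); f=env.grab_frame(name); f['state']=s
    cv2.imwrite(f'pics/{fn}.png', f['frame'][:,:,::-1]); pickle.dump(f,open(f'pics/{fn}.pkl','wb')); return f
def cam(f):
    h=f['frame'].shape[0]; fl=h/2/np.tan(np.radians(f['vertical_fov'])/2)
    K=np.array([[fl,0,f['cx']],[0,fl,f['cy']],[0,0,1]])
    if 'rvec' in f:
        Rm=cv2.Rodrigues(np.array(f['rvec'],float))[0]; t=np.array(f['tvec'],float).ravel()
    else:
        s=f['state']; T=np.eye(4); T[:3,:3]=R.from_euler('xyz',s['ee_rot'],degrees=True).as_matrix(); T[:3,3]=s['ee_pos']
        M=np.linalg.inv(T@np.array(f['T_tool_cam'])); Rm,t=M[:3,:3],M[:3,3]
    return K,Rm,t
def onz(f,uv,z):
    K,Rm,t=cam(f); C=-Rm.T@t; d=Rm.T@np.linalg.inv(K)@np.array([*uv,1.]); return C+d*(z-C[2])/d[2]
def proj(f,P):
    K,Rm,t=cam(f); p=(K@(Rm@np.atleast_2d(P).T+t[:,None])).T; return p[:,:2]/p[:,2:]
E
python3 -c "
from h import *
for n in ('scene','side'):
    f=snap(n,n+'0'); K,Rm,t=cam(f); print(n,-Rm.T@t,K[0,0],[k for k in f])
print(env.state())"
```

```text
scene [1041.1282765  -551.05639213  955.32866266] 464.12419264318186 ['frame', 'vertical_fov', 'cx', 'cy', 'rvec', 'tvec', 'state']
side [208.90569967 827.1206341  924.74298619] 537.8968878610077 ['frame', 'vertical_fov', 'cx', 'cy', 'rvec', 'tvec', 'state']
{'time_s': 0.1, 'qpos': array([-6.80111336e+01,  1.83482434e+01,  8.96999474e+01, -1.87307925e-03,
        7.20438909e+01, -1.14559247e+00]), 'qvel': array([ 0.04867814, -0.14295542, -0.15944205, -0.08147764,  0.008782  ,
       -0.02587646]), 'effort': array([ 5.35578442e-05, -4.13332307e+01, -2.32509917e+01,  7.29229697e-02,
        4.22432029e-02, -7.25301061e-05]), 'ee_pos': array([ 225.73515585, -528.3410812 ,  213.19809513]), 'ee_rot': array([-1.79907901e+02, -6.04315784e-05,  2.31350377e+01]), 'force': array([ 0.25932931, -0.06110319,  0.08485375]), 'torque': array([-0.04662133, -0.0536185 , -0.03536171]), 'gripper_force': 0.0, 'gripper_width': 91.24228182749702}
```

View pics/scene0.png

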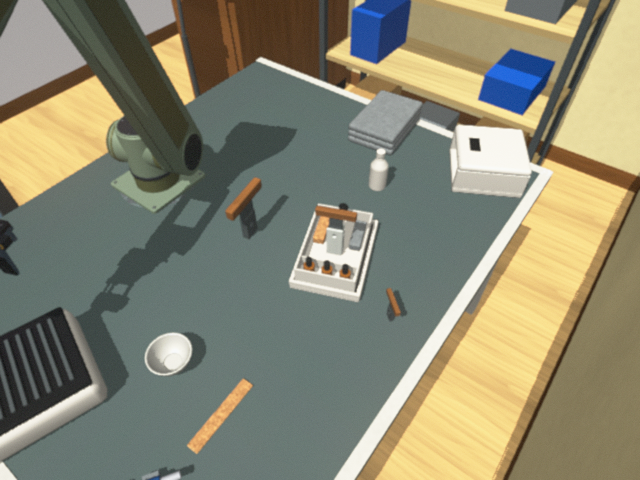

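View pics/side0.png

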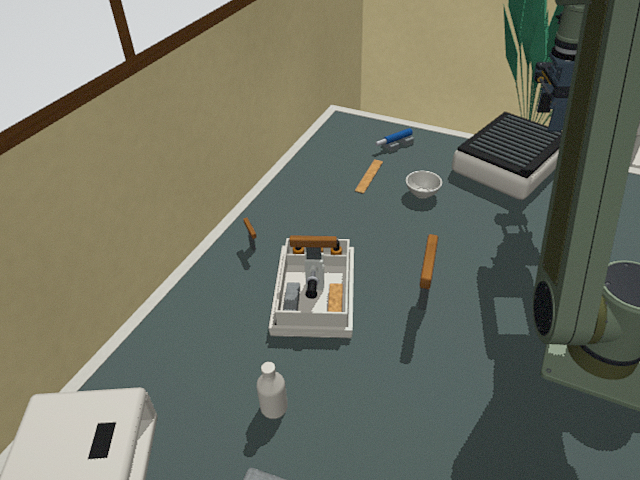

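The caddy stands at about (335,255) in scene and (312,290) in side. Its bar is the middle-sized handle, with a larger decoy at (243,210) and a smaller one at (394,302). The knob faces the bottle (+y). I'll enlarge both views to measure.

```bash
python3 -c "
from h import *
a=cv2.imread('pics/scene0.png')[195:305,283:388]; b=cv2.imread('pics/side0.png')[230:340,260:365]
z=lambda i:cv2.resize(i,None,fx=3.8,fy=3.8,interpolation=cv2.INTER_CUBIC)
cv2.imwrite('pics/c0.png',np.hstack([z(a),z(b)]))"
```

```text
(no output)
```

View pics/c0.png

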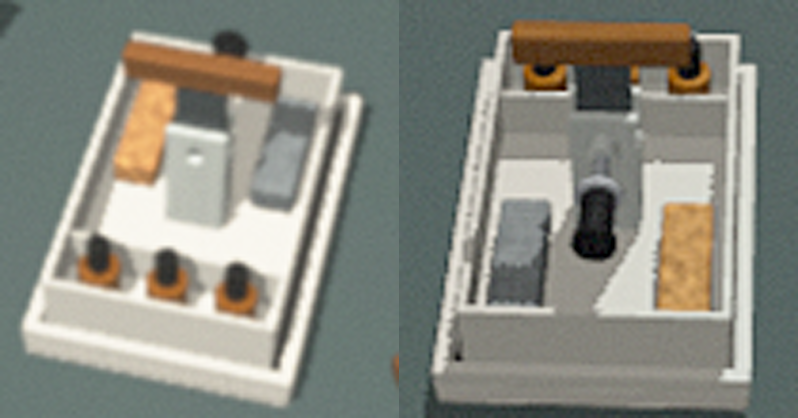

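```bash
cat > fit.py <<'E'
from h import *
from scipy.optimize import least_squares
fs=[pickle.load(open(f'pics/{n}0.pkl','rb')) for n in('scene','side')]
A=[((-75,-115,45),45,284),((75,-115,45),272,326),((75,115,45),342,68),((-75,115,45),135,33),((-50,-8,129),124,66),((50,-8,129),276,98),((50,8,151),281,74),((0,-14,75),195,157)]
B=[((75,115,45),461,308),((-75,115,45),728,312),((75,-115,45),500,30),((-75,-115,45),740,36),((50,8,129),513,60),((-50,8,129),690,66),((50,-8,151),514,22),((-50,-8,151),690,26),(None,596,243)]
def W(p,P):
    c,s=np.cos(p[2]),np.sin(p[2]); P=np.array(P,float); return np.c_[p[0]+c*P[:,0]-s*P[:,1],p[1]+s*P[:,0]+c*P[:,1],P[:,2]+20]
def res(p):
    o=[]
    for f,L,off in((fs[0],A,(283,195)),(fs[1],B,(260-400/3.8+.2,230))):
        P=[l[0] or (0,98-p[3],75) for l in L]
        uv=(np.array([l[1:] for l in L])+.5)/3.8-.5+off
        o.append(proj(f,W(p,P))-uv)
    return np.vstack(o).ravel()
g=onz(fs[0],(335,255),40)
r=least_squares(res,[g[0],g[1],0,0],loss='soft_l1',x_scale=[10,10,.1,5])
p=r.x; print(p[:2],np.degrees(p[2]),'q',p[3]); print(res(p).reshape(-1,2).round(1).tolist())
print('knob',W(p,[(0,98-p[3],75)]),'bar',W(p,[(0,0,140)]))
print(fs[1]['frame'].shape, onz(fs[0],(378,188),0), onz(fs[0],(168,372),0))
E
python3 fit.py
```

```text
[605.35721241  82.05015509] 22.3092119041502 q 8.283838413653696
[[-1.2, -0.6], [0.3, 1.0], [-0.3, 0.5], [-0.4, 0.0], [-0.9, 3.3], [-0.1, 2.4], [0.5, -2.6], [-0.3, -0.2], [-1.2, 0.9], [0.7, 1.6], [0.1, 0.2], [-0.5, -0.3], [-0.4, 1.7], [0.1, 1.0], [-0.5, -1.1], [0.3, -1.3], [-0.4, -0.0]]
knob [[571.30051714 165.05094519  95.        ]] bar [[605.35721241  82.05015509 160.        ]]
(480, 640, 3) [558.35342172 371.0337112    0.        ] [ 504.08576552 -401.73748369    0.        ]
```

>>> {"api": "send_rows", "payload": {"motion": [{"tz": -0.08,"gripper": 1},{"tz": -0.08,"gripper": 1},{"tx": 0.084,"ty": -0.078,"gripper": 1},{"tx": 0.084,"ty": -0.078,"gripper": 1},{"tx": 0.084,"ty": -0.078,"gripper": 1},{"tx": 0.084,"ty": -0.078,"gripper": 1},{"tx": 0.084,"ty": -0.078,"gripper": 1},{"tx": 0.084,"ty": -0.078,"gripper": 1},{"tx": 0.084,"ty": -0.078,"gripper": 1},{"tx": 0.084,"ty": -0.078,"gripper": 1},{"tx": 0.084,"ty": -0.078,"gripper": 1},{"tx": 0.084,"ty": -0.078,"gripper": 1}]}}

```text
invalid input at $.motion[0]: expected keys tx, ty, tz, rx, ry, rz, gripper
```

>>> {"api": "send_rows", "payload": {"motion": [{"tx": 0.084,"ty": -0.078,"gripper": 1},{"tx": 0.084,"ty": -0.078,"gripper": 1},{"tx": 0.084,"ty": -0.078,"gripper": 1},{"rz": -0.33,"gripper": 1},{"rz": -0.33,"gripper": 1},{"rz": -0.33,"gripper": 1},{"rz": -0.33,"gripper": 1},{"rz": -0.33,"gripper": 1},{"rz": -0.33,"gripper": 1},{"rz": -0.33,"gripper": 1},{"rz": -0.33,"gripper": 1},{"rz": -0.33,"gripper": 1}]}}

```text
invalid input at $.motion[0]: expected keys tx, ty, tz, rx, ry, rz, gripper
```

```bash
python3 -c "
from h import *
f=snap('wrist','w1'); s=f['state']; print(s['ee_pos'],s['ee_rot'],s['qpos'],s['time_s'],s['force'],s['gripper_width'])
c,n=np.cos(np.radians(22.31)),np.sin(np.radians(22.31))
L=[(0,90,75),(0,66,75),(50,0,151),(-50,0,151),(75,115,45),(-75,115,45),(75,-115,45),(-75,-115,45),(0,26,75)]
print(proj(f,[(605.36+c*x-n*y,82.05+n*x+c*y,z+20) for x,y,z in L]).round().tolist())
"
```

```text
[ 225.73515585 -528.3410812   213.19809513] [-1.79907901e+02 -6.04315784e-05  2.31350377e+01] [-6.80111336e+01  1.83482434e+01  8.96999474e+01 -1.87307925e-03
  7.20438909e+01 -1.14559247e+00] 0.1 [ 0.25932931 -0.06110319  0.08485375] 91.24228182749702
[[-1067.0, -1335.0], [-1001.0, -1334.0], [-2835.0, -4328.0], [-1700.0, -2205.0], [-1053.0, -1458.0], [-748.0, -784.0], [-451.0, -1448.0], [-282.0, -777.0], [-890.0, -1332.0]]
```

View pics/w1.png

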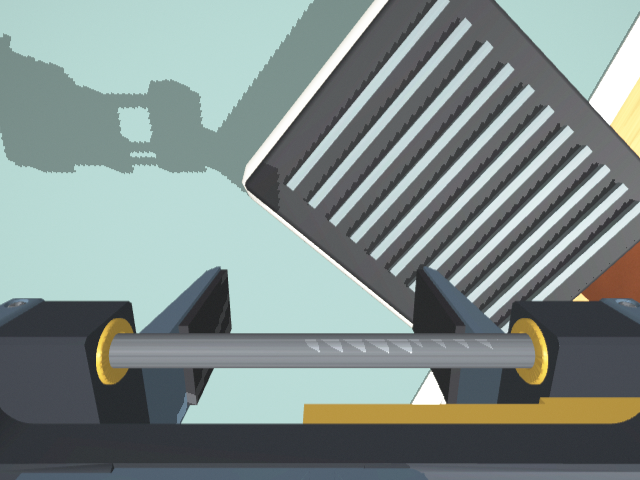

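The moves were refused because every row needs all its keys, and the arm hasn't moved. The wrist view shows only the rack below the fingers. I'll resend with full rows.

>>> {"api": "send_rows", "payload": {"motion": [{"tx": 0,"ty": 0,"tz": -0.08,"rx": 0,"ry": 0,"rz": 0,"gripper": 1},{"tx": 0,"ty": 0,"tz": -0.08,"rx": 0,"ry": 0,"rz": 0,"gripper": 1},{"tx": 0.084,"ty": -0.078,"tz": 0,"rx": 0,"ry": 0,"rz": 0,"gripper": 1},{"tx": 0.084,"ty": -0.078,"tz": 0,"rx": 0,"ry": 0,"rz": 0,"gripper": 1},{"tx": 0.084,"ty": -0.078,"tz": 0,"rx": 0,"ry": 0,"rz": 0,"gripper": 1},{"tx": 0.084,"ty": -0.078,"tz": 0,"rx": 0,"ry": 0,"rz": 0,"gripper": 1},{"tx": 0.084,"ty": -0.078,"tz": 0,"rx": 0,"ry": 0,"rz": 0,"gripper": 1},{"tx": 0.084,"ty": -0.078,"tz": 0,"rx": 0,"ry": 0,"rz": 0,"gripper": 1},{"tx": 0.084,"ty": -0.078,"tz": 0,"rx": 0,"ry": 0,"rz": 0,"gripper": 1},{"tx": 0.084,"ty": -0.078,"tz": 0,"rx": 0,"ry": 0,"rz": 0,"gripper": 1},{"tx": 0.084,"ty": -0.078,"tz": 0,"rx": 0,"ry": 0,"rz": 0,"gripper": 1},{"tx": 0.084,"ty": -0.078,"tz": 0,"rx": 0,"ry": 0,"rz": 0,"gripper": 1}]}}

```text
time_s: 1.65
ee_pos: [459.3, -3.3, 293.9]
ee_rot: [180.0, -0.0, 23.1]
force: [0.9, -0.7, -0.6]
gripper_width: 0.2
gripper_force: 0.0
```

>>> {"api": "send_rows", "payload": {"motion": [{"tx": 0.084,"ty": -0.078,"tz": 0,"rx": 0,"ry": 0,"rz": 0,"gripper": 1},{"tx": 0.084,"ty": -0.078,"tz": 0,"rx": 0,"ry": 0,"rz": 0,"gripper": 1},{"tx": 0.084,"ty": -0.078,"tz": 0,"rx": 0,"ry": 0,"rz": 0,"gripper": 1},{"tx": 0,"ty": 0,"tz": 0,"rx": 0,"ry": 0,"rz": -0.33,"gripper": 1},{"tx": 0,"ty": 0,"tz": 0,"rx": 0,"ry": 0,"rz": -0.33,"gripper": 1},{"tx": 0,"ty": 0,"tz": 0,"rx": 0,"ry": 0,"rz": -0.33,"gripper": 1},{"tx": 0,"ty": 0,"tz": 0,"rx": 0,"ry": 0,"rz": -0.33,"gripper": 1},{"tx": 0,"ty": 0,"tz": 0,"rx": 0,"ry": 0,"rz": -0.33,"gripper": 1},{"tx": 0,"ty": 0,"tz": 0,"rx": 0,"ry": 0,"rz": -0.33,"gripper": 1},{"tx": 0,"ty": 0,"tz": 0,"rx": 0,"ry": 0,"rz": -0.33,"gripper": 1},{"tx": 0,"ty": 0,"tz": 0,"rx": 0,"ry": 0,"rz": -0.33,"gripper": 1},{"tx": 0,"ty": 0,"tz": 0,"rx": 0,"ry": 0,"rz": -0.33,"gripper": 1}]}}

```text
time_s: 3.15
ee_pos: [528.6, 151.9, 293.6]
ee_rot: [-180.0, -0.0, 112.6]
force: [0.5, -0.2, -1.2]
gripper_width: 0.4
gripper_force: 0.0
```

```bash
python3 -c "
from h import *
f=snap('wrist','w2'); s=f['state']; print(s['ee_pos'],s['ee_rot'],s['qpos'],s['time_s'],s['force'],s['gripper_width'])
c,n=np.cos(np.radians(22.31)),np.sin(np.radians(22.31))
L=[(0,90,75),(0,66,75),(50,0,151),(-50,0,151),(75,115,45),(-75,115,45),(75,-115,45),(-75,-115,45),(0,26,75)]
print(proj(f,[(605.36+c*x-n*y,82.05+n*x+c*y,z+20) for x,y,z in L]).round().tolist())
"
```

```text
[528.62837407 151.93052205 293.55237635] [-1.79955523e+02 -1.33039034e-03  1.12559719e+02] [ 1.48397374e+01  1.38141419e+01  8.45749058e+01 -4.70616035e-03
  8.16552049e+01 -7.71929749e+00] 3.15 [ 0.48155013 -0.19755801 -1.24287253] 0.36416881449775107
[[365.0, 221.0], [364.0, 244.0], [428.0, 341.0], [313.0, 340.0], [433.0, 192.0], [292.0, 191.0], [417.0, 379.0], [295.0, 378.0], [363.0, 280.0]]
```

View pics/w2.png

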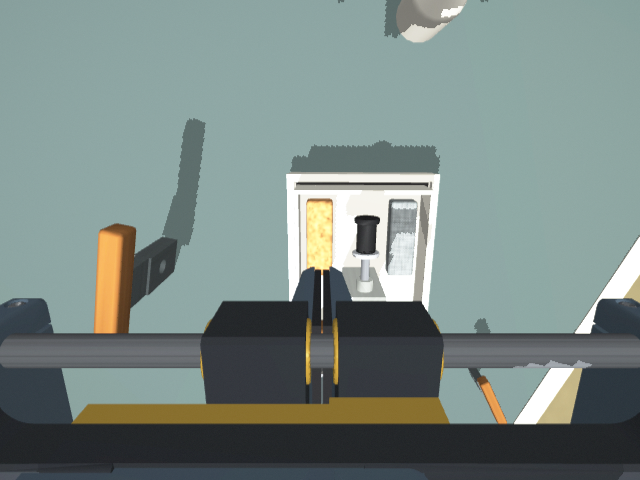

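The wrist view shows the knob's outer end at (367,218), against a predicted (365,221). The caddy walls also match, and the fit is good to about 3 mm. Next I move out past the knob and descend.

>>> {"api": "send_rows", "payload": {"motion": [{"tx": 0.041,"ty": 0.046,"tz": 0,"rx": 0,"ry": 0,"rz": 0.008,"gripper": 1},{"tx": 0.041,"ty": 0.046,"tz": 0,"rx": 0,"ry": 0,"rz": 0,"gripper": 1},{"tx": 0,"ty": 0,"tz": 0.1,"rx": 0,"ry": 0,"rz": 0,"gripper": 1},{"tx": 0,"ty": 0,"tz": 0.1,"rx": 0,"ry": 0,"rz": 0,"gripper": 1},{"tx": 0,"ty": 0,"tz": 0.1,"rx": 0,"ry": 0,"rz": 0,"gripper": 1},{"tx": 0,"ty": 0,"tz": 0.08,"rx": 0,"ry": 0,"rz": 0,"gripper": 1},{"tx": 0,"ty": 0,"tz": 0.04,"rx": 0,"ry": 0,"rz": 0,"gripper": 1},{"tx": 0,"ty": 0,"tz": 0,"rx": 0,"ry": 0,"rz": 0,"gripper": 1},{"tx": 0,"ty": 0,"tz": 0,"rx": 0,"ry": 0,"rz": 0,"gripper": 1}]}}

```text
time_s: 4.32
ee_pos: [556.8, 207.5, 84.9]
ee_rot: [179.9, 0.0, 111.9]
force: [0.1, 0.1, 0.5]
gripper_width: 0.1
gripper_force: 0.0
```

```bash
python3 -c "
from h import *
snap('side','s3');f=snap('scene','c3');snap('wrist','w3');print(f['state']['ee_pos'],f['state']['force'])
z=lambda i:cv2.resize(i,(400,400),interpolation=cv2.INTER_CUBIC)
r=lambda n:cv2.imread(f'pics/{n}.png')
cv2.imwrite('pics/m3.png',np.hstack([z(r('s3')[210:330,250:370]),z(r('c3')[190:310,280:400])]))"
```

```text
[556.90158147 207.57691204  85.19360518] [0.52544394 0.604529   0.6589143 ]
```

View pics/m3.png

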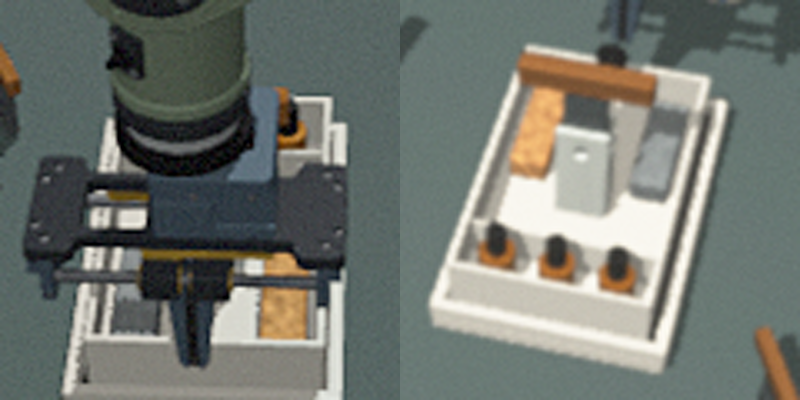

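Fingers stand just outside the knob, in line with it. Now I push in.

>>> {"api": "send_rows", "payload": {"motion": [{"tx": -0.016,"ty": 0,"tz": 0,"rx": 0,"ry": 0,"rz": 0,"gripper": 1},{"tx": -0.016,"ty": 0,"tz": 0,"rx": 0,"ry": 0,"rz": 0,"gripper": 1},{"tx": -0.008,"ty": 0,"tz": 0,"rx": 0,"ry": 0,"rz": 0,"gripper": 1},{"tx": -0.008,"ty": 0,"tz": 0,"rx": 0,"ry": 0,"rz": 0,"gripper": 1},{"tx": -0.008,"ty": 0,"tz": 0,"rx": 0,"ry": 0,"rz": 0,"gripper": 1},{"tx": -0.008,"ty": 0,"tz": 0,"rx": 0,"ry": 0,"rz": 0,"gripper": 1},{"tx": -0.008,"ty": 0,"tz": 0,"rx": 0,"ry": 0,"rz": 0,"gripper": 1},{"tx": -0.008,"ty": 0,"tz": 0,"rx": 0,"ry": 0,"rz": 0,"gripper": 1}]}}

```text
time_s: 5.48
ee_pos: [571.1, 170.1, 83.9]
ee_rot: [180.0, -0.0, 112.0]
force: [-0.4, 2.7, -0.1]
gripper_width: 0.4
gripper_force: 0.9
```

>>> {"api": "send_rows", "payload": {"motion": [{"tx": -0.004,"ty": 0,"tz": 0,"rx": 0,"ry": 0,"rz": 0,"gripper": 1},{"tx": -0.004,"ty": 0,"tz": 0,"rx": 0,"ry": 0,"rz": 0,"gripper": 1},{"tx": -0.004,"ty": 0,"tz": 0,"rx": 0,"ry": 0,"rz": 0,"gripper": 1}]}}

```text
time_s: 5.85
ee_pos: [573.3, 164.6, 83.9]
ee_rot: [180.0, 0.0, 112.0]
force: [0.2, 1.7, 0.5]
gripper_width: 0.4
gripper_force: 0.8
```

>>> {"api": "send_rows", "payload": {"motion": [{"tx": -0.004,"ty": 0,"tz": 0,"rx": 0,"ry": 0,"rz": 0,"gripper": 1},{"tx": -0.004,"ty": 0,"tz": 0,"rx": 0,"ry": 0,"rz": 0,"gripper": 1},{"tx": 0,"ty": 0,"tz": 0,"rx": 0,"ry": 0,"rz": 0,"gripper": 1}]}}

```text
time_s: 6.22
ee_pos: [574.9, 160.6, 83.9]
ee_rot: [180.0, 0.0, 112.0]
force: [0.5, -0.0, 0.5]
gripper_width: 0.4
gripper_force: 0.2
```

>>> {"api": "send_rows", "payload": {"motion": [{"tx": -0.004,"ty": 0,"tz": 0,"rx": 0,"ry": 0,"rz": 0,"gripper": 1},{"tx": 0,"ty": 0,"tz": 0,"rx": 0,"ry": 0,"rz": 0,"gripper": 1}]}}

```text
time_s: 6.48
ee_pos: [575.2, 159.6, 83.9]
ee_rot: [-180.0, -0.1, 112.0]
force: [-2.6, 5.2, 0.2]
gripper_width: 0.3
gripper_force: 2.4
```

>>> {"api": "send_rows", "payload": {"motion": [{"tx": -0.003,"ty": 0,"tz": 0,"rx": 0,"ry": 0,"rz": 0,"gripper": 1},{"tx": 0,"ty": 0,"tz": 0,"rx": 0,"ry": 0,"rz": 0,"gripper": 1}]}}

```text
time_s: 6.72
ee_pos: [575.8, 158.1, 83.9]
ee_rot: [-180.0, -0.0, 112.0]
force: [-2.4, 5.2, 0.6]
gripper_width: 1.0
gripper_force: 2.5
```

Contact force rose to about 5.8 N and plateaued, with the face at local y ≈ 65.5. That matches the pin being home. Back off, go up and check.

>>> {"api": "send_rows", "payload": {"motion": [{"tx": 0.05,"ty": 0,"tz": 0,"rx": 0,"ry": 0,"rz": 0,"gripper": 1},{"tx": 0.05,"ty": 0,"tz": 0,"rx": 0,"ry": 0,"rz": 0,"gripper": 1},{"tx": 0,"ty": 0,"tz": -0.1,"rx": 0,"ry": 0,"rz": 0,"gripper": 1},{"tx": 0,"ty": 0,"tz": -0.1,"rx": 0,"ry": 0,"rz": 0,"gripper": 1},{"tx": 0,"ty": 0,"tz": -0.1,"rx": 0,"ry": 0,"rz": 0,"gripper": 1},{"tx": 0,"ty": 0,"tz": -0.1,"rx": 0,"ry": 0,"rz": 0,"gripper": 1},{"tx": 0,"ty": 0,"tz": 0,"rx": 0,"ry": 0,"rz": 0,"gripper": 1}]}}

```text
time_s: 7.6
ee_pos: [559.6, 203.5, 288.7]
ee_rot: [179.5, 0.2, 112.0]
force: [0.4, 0.1, -0.0]
gripper_width: 0.3
gripper_force: 0.0
```

```bash
python3 -c "
from h import *
snap('side','s4');f=snap('wrist','w4');snap('scene','c4');print(f['state']['ee_pos'],f['state']['ee_rot'])
z=lambda i:cv2.resize(i,(400,400),interpolation=cv2.INTER_CUBIC)
r=lambda n:cv2.imread(f'pics/{n}.png')
cv2.imwrite('pics/m4.png',np.hstack([z(r('w4')[150:350,260:460]),z(r('c4')[200:300,285:385])]))
c,n=np.cos(np.radians(22.31)),np.sin(np.radians(22.31))
L=[(0,66,75),(75,115,45),(-75,115,45),(0,26,75)]
print(proj(f,[(605.36+c*x-n*y,82.05+n*x+c*y,z+20) for x,y,z in L]).round().tolist())
"
```

```text
[558.25408927 203.25426716 285.69607169] [1.79778707e+02 1.33194694e-01 1.11969425e+02]
[[318.0, 279.0], [388.0, 225.0], [247.0, 226.0], [318.0, 315.0]]
```

View pics/m4.png

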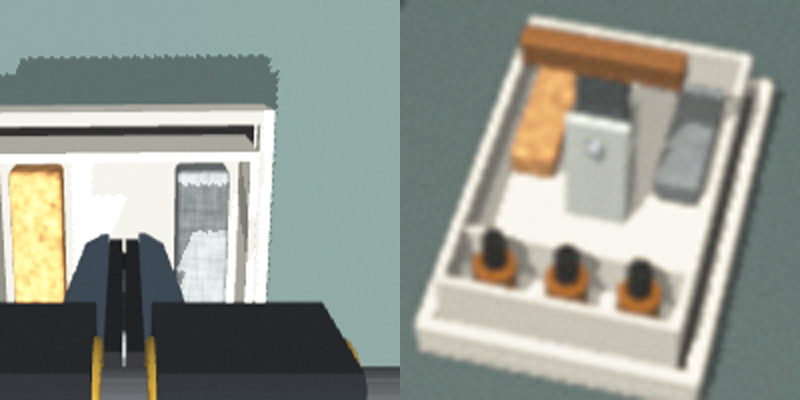

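The pin tip now shows at the far cheek (crop 596,148), so it goes through the handle. I'll go above the bar and check flange and alignment from there.

>>> {"api": "send_rows", "payload": {"motion": [{"tx": 0,"ty": 0,"tz": 0,"rx": 0,"ry": 0,"rz": 0.333,"gripper": -1},{"tx": 0,"ty": 0,"tz": 0,"rx": 0,"ry": 0,"rz": 0.333,"gripper": -1},{"tx": 0,"ty": 0,"tz": 0,"rx": 0,"ry": 0,"rz": 0.333,"gripper": -1},{"tx": 0,"ty": 0,"tz": 0,"rx": 0,"ry": 0,"rz": 0.333,"gripper": -1},{"tx": 0,"ty": 0,"tz": 0,"rx": 0,"ry": 0,"rz": 0.333,"gripper": -1},{"tx": 0,"ty": 0,"tz": 0,"rx": 0,"ry": 0,"rz": 0.333,"gripper": -1},{"tx": 0,"ty": 0,"tz": 0,"rx": 0,"ry": 0,"rz": 0.333,"gripper": -1},{"tx": 0,"ty": 0,"tz": 0,"rx": 0,"ry": 0,"rz": 0.333,"gripper": -1},{"tx": 0,"ty": 0,"tz": 0,"rx": 0,"ry": 0,"rz": 0.323,"gripper": -1}]}}

```text
time_s: 8.88
ee_pos: [556.6, 203.3, 281.5]
ee_rot: [180.0, 0.3, 22.1]
force: [0.4, -0.1, -0.2]
gripper_width: 87.4
gripper_force: 0.0
```

>>> {"api": "send_rows", "payload": {"motion": [{"tx": 0,"ty": 0.09,"tz": 0,"rx": 0,"ry": 0,"rz": 0,"gripper": -1},{"tx": 0,"ty": 0.09,"tz": 0,"rx": 0,"ry": 0,"rz": 0,"gripper": -1},{"tx": 0,"ty": 0.08,"tz": 0,"rx": 0,"ry": 0,"rz": 0,"gripper": -1},{"tx": 0,"ty": 0,"tz": 0,"rx": 0,"ry": 0,"rz": 0,"gripper": -1},{"tx": 0,"ty": 0,"tz": 0,"rx": 0,"ry": 0,"rz": 0,"gripper": -1}]}}

```text
time_s: 9.5
ee_pos: [606.1, 84.0, 282.4]
ee_rot: [-179.9, 0.2, 22.4]
force: [-0.3, -0.2, 0.0]
gripper_width: 91.3
gripper_force: 0.0
```

```bash
python3 -c "
from h import *
f=snap('wrist','w5');print(f['state']['ee_pos'],f['state']['ee_rot'],f['state']['qpos'],f['state']['time_s'])
c,n=np.cos(np.radians(22.31)),np.sin(np.radians(22.31))
L=[(0,66,75),(0,26,75),(0,-20,75),(50,8,151),(50,-8,151),(75,115,45),(75,-115,45)]
print(proj(f,[(605.36+c*x-n*y,82.05+n*x+c*y,z+20) for x,y,z in L]).round().tolist())
"
```

```text
[606.13561816  83.97748983 282.37902173] [-1.79943003e+02  1.66835465e-01  2.23719118e+01] [6.80547963e+00 2.00092392e+01 7.73405101e+01 1.02151071e-02
 8.28262621e+01 7.44323596e+01] 9.5
[[256.0, 221.0], [297.0, 221.0], [345.0, 221.0], [314.0, 178.0], [335.0, 178.0], [208.0, 140.0], [440.0, 140.0]]
```

View pics/w5.png

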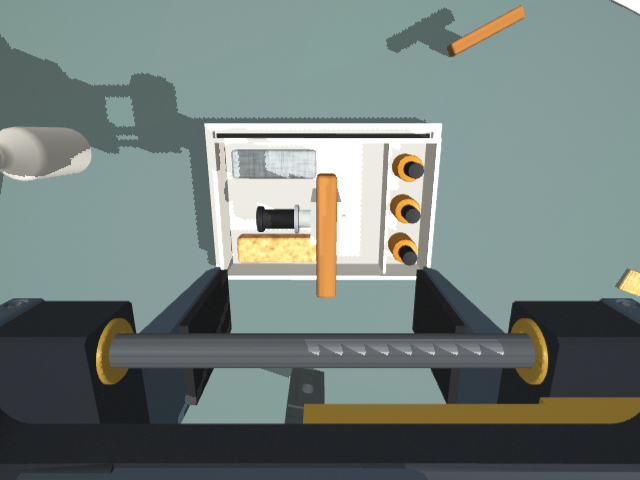

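The knob end (257), flange (297, against the boss) and tip (346) all match the predictions for fully home. The bar's centre column is about 326, roughly 1–2 mm toward −y. Descend and grip.

>>> {"api": "send_rows", "payload": {"motion": [{"tx": 0,"ty": 0.005,"tz": 0.06,"rx": 0,"ry": 0,"rz": 0,"gripper": -1},{"tx": 0,"ty": 0,"tz": 0.08,"rx": 0,"ry": 0,"rz": 0,"gripper": -1},{"tx": 0,"ty": 0,"tz": 0.08,"rx": 0,"ry": 0,"rz": 0,"gripper": -1},{"tx": 0,"ty": 0,"tz": 0.04,"rx": 0,"ry": 0,"rz": 0,"gripper": -1},{"tx": 0,"ty": 0,"tz": 0.02,"rx": 0,"ry": 0,"rz": 0,"gripper": -1},{"tx": 0,"ty": 0,"tz": 0,"rx": 0,"ry": 0,"rz": 0,"gripper": -1},{"tx": 0,"ty": 0,"tz": 0,"rx": 0,"ry": 0,"rz": 0,"gripper": -1}]}}

```text
time_s: 10.42
ee_pos: [608.4, 81.9, 145.1]
ee_rot: [180.0, -0.1, 22.4]
force: [0.6, -0.2, -0.1]
gripper_width: 91.1
gripper_force: 0.0
```

>>> {"api": "send_rows", "payload": {"grip_force": 10, "motion": [{"tx": 0,"ty": 0,"tz": 0,"rx": 0,"ry": 0,"rz": 0,"gripper": 0},{"tx": 0,"ty": 0,"tz": 0,"rx": 0,"ry": 0,"rz": 0,"gripper": 0.3},{"tx": 0,"ty": 0,"tz": 0,"rx": 0,"ry": 0,"rz": 0,"gripper": 0.5},{"tx": 0,"ty": 0,"tz": 0,"rx": 0,"ry": 0,"rz": 0,"gripper": 0.6},{"tx": 0,"ty": 0,"tz": 0,"rx": 0,"ry": 0,"rz": 0,"gripper": 0.7},{"tx": 0,"ty": 0,"tz": 0,"rx": 0,"ry": 0,"rz": 0,"gripper": 1},{"tx": 0,"ty": 0,"tz": 0,"rx": 0,"ry": 0,"rz": 0,"gripper": 1},{"tx": 0,"ty": 0,"tz": 0,"rx": 0,"ry": 0,"rz": 0,"gripper": 1}]}}

```text
time_s: 11.42
ee_pos: [607.8, 81.5, 143.9]
ee_rot: [180.0, 0.0, 22.4]
force: [0.6, 0.4, 0.0]
gripper_width: 16.2
gripper_force: 10.0
```

>>> {"api": "send_rows", "payload": {"grip_force": 40, "motion": [{"tx": 0,"ty": 0,"tz": 0,"rx": 0,"ry": 0,"rz": 0,"gripper": 1},{"tx": 0,"ty": 0,"tz": 0,"rx": 0,"ry": 0,"rz": 0,"gripper": 1},{"tx": 0,"ty": 0,"tz": -0.004,"rx": 0,"ry": 0,"rz": 0,"gripper": 1},{"tx": 0,"ty": 0,"tz": -0.006,"rx": 0,"ry": 0,"rz": 0,"gripper": 1},{"tx": 0,"ty": 0,"tz": -0.01,"rx": 0,"ry": 0,"rz": 0,"gripper": 1},{"tx": 0,"ty": 0,"tz": -0.01,"rx": 0,"ry": 0,"rz": 0,"gripper": 1},{"tx": 0,"ty": 0,"tz": -0.01,"rx": 0,"ry": 0,"rz": 0,"gripper": 1},{"tx": 0,"ty": 0,"tz": 0,"rx": 0,"ry": 0,"rz": 0,"gripper": 1}]}}

```text
time_s: 12.42
ee_pos: [608.1, 81.6, 164.5]
ee_rot: [180.0, -0.1, 22.4]
force: [0.5, -0.5, -6.1]
gripper_width: 16.3
gripper_force: 40.0
```

```bash
python3 -c "
from h import *
f=snap('scene','c6');snap('side','s6');s=f['state'];print(s['ee_pos'],s['force'],s['torque'])
z=lambda i:cv2.resize(i,(400,400),interpolation=cv2.INTER_CUBIC)
r=lambda n:cv2.imread(f'pics/{n}.png')
cv2.imwrite('pics/m6.png',np.hstack([z(r('c6')[180:310,265:395]),z(r('s6')[220:350,250:380])]))"
```

```text
[608.09711318  81.59278392 164.52486584] [ 0.46730374 -0.48450565 -6.07540499] [ 0.11437894 -0.03012387 -0.00904624]
```

View pics/m6.png

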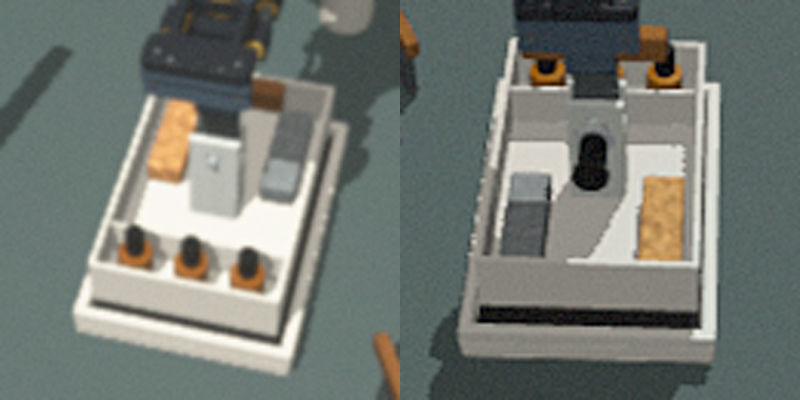

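The caddy is clear of the dock, level, with its full 6 N on the handle and the knob still home. Lift the rest.

>>> {"api": "send_rows", "payload": {"motion": [{"tx": 0,"ty": 0,"tz": -0.01,"rx": 0,"ry": 0,"rz": 0,"gripper": 1},{"tx": 0,"ty": 0,"tz": -0.018,"rx": 0,"ry": 0,"rz": 0,"gripper": 1},{"tx": 0,"ty": 0,"tz": -0.024,"rx": 0,"ry": 0,"rz": 0,"gripper": 1},{"tx": 0,"ty": 0,"tz": -0.024,"rx": 0,"ry": 0,"rz": 0,"gripper": 1},{"tx": 0,"ty": 0,"tz": -0.024,"rx": 0,"ry": 0,"rz": 0,"gripper": 1},{"tx": 0,"ty": 0,"tz": -0.024,"rx": 0,"ry": 0,"rz": 0,"gripper": 1},{"tx": 0,"ty": 0,"tz": -0.02,"rx": 0,"ry": 0,"rz": 0,"gripper": 1},{"tx": 0,"ty": 0,"tz": -0.014,"rx": 0,"ry": 0,"rz": 0,"gripper": 1},{"tx": 0,"ty": 0,"tz": -0.006,"rx": 0,"ry": 0,"rz": 0,"gripper": 1},{"tx": 0,"ty": 0,"tz": 0,"rx": 0,"ry": 0,"rz": 0,"gripper": 1},{"tx": 0,"ty": 0,"tz": 0,"rx": 0,"ry": 0,"rz": 0,"gripper": 1},{"tx": 0,"ty": 0,"tz": 0,"rx": 0,"ry": 0,"rz": 0,"gripper": 1}]}}

```text
time_s: 14.02
ee_pos: [607.6, 81.5, 245.5]
ee_rot: [-180.0, 0.0, 22.4]
force: [-0.2, 0.3, -6.5]
gripper_width: 15.8
gripper_force: 40.0
```

>>> {"api": "send_rows", "payload": {"motion": [{"tx": 0,"ty": 0,"tz": 0,"rx": 0,"ry": 0,"rz": 0,"gripper": 1},{"tx": 0,"ty": 0,"tz": 0,"rx": 0,"ry": 0,"rz": 0,"gripper": 1},{"tx": 0,"ty": 0,"tz": 0,"rx": 0,"ry": 0,"rz": 0,"gripper": 1},{"tx": 0,"ty": 0,"tz": 0,"rx": 0,"ry": 0,"rz": 0,"gripper": 1},{"tx": 0,"ty": 0,"tz": 0,"rx": 0,"ry": 0,"rz": 0,"gripper": 1},{"tx": 0,"ty": 0,"tz": 0,"rx": 0,"ry": 0,"rz": 0,"gripper": 1},{"tx": 0,"ty": 0,"tz": 0,"rx": 0,"ry": 0,"rz": 0,"gripper": 1},{"tx": 0,"ty": 0,"tz": 0,"rx": 0,"ry": 0,"rz": 0,"gripper": 1}]}}

```text
time_s: 15.02
ee_pos: [607.8, 81.5, 246.0]
ee_rot: [180.0, -0.0, 22.4]
force: [0.5, 0.1, -6.9]
gripper_width: 16.0
gripper_force: 40.0
```

```bash
python3 -c "
from h import *
f=snap('scene','c7');snap('side','s7');s=f['state'];print(s['ee_pos'],s['force'],s['torque'],s['time_s'])
z=lambda i:cv2.resize(i,(400,400),interpolation=cv2.INTER_CUBIC)
r=lambda n:cv2.imread(f'pics/{n}.png')
cv2.imwrite('pics/m7.png',np.hstack([z(r('c7')[130:330,240:440]),z(r('s7')[180:380,220:420])]))"
```

```text
[607.7711297   81.53445181 245.96716726] [ 0.48882045  0.07439629 -6.88243268] [ 0.02975595 -0.03171353 -0.04630795] 15.025
```

View pics/m7.png

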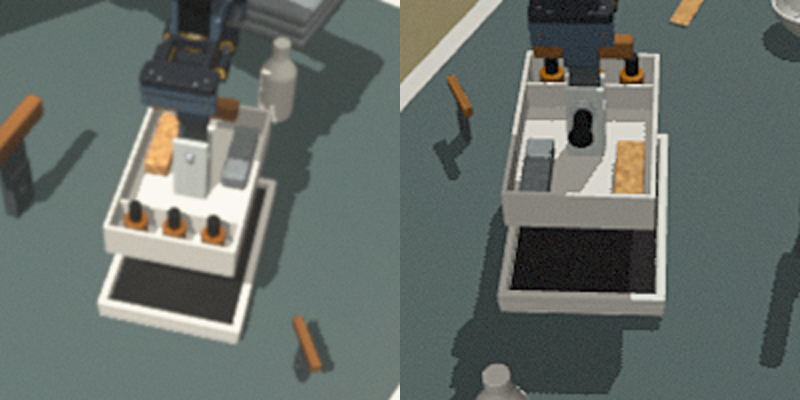

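The caddy hangs level about 100 mm above the dock, with the pin tip still showing at (190,157), and nothing else has been disturbed. Handing in.

```bash
python3 -c "
from workcell import env
print(env.job_done())"
```

```text
the job is handed in; nothing more can be done
None
```

I pushed the pin fully home, lifted the caddy about 10 cm by its handle, and handed the job in with the arm still holding it level and still.

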